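# Tap the metal plates square in the corner stop

### The job

The pile of three metal plates beside the L-shaped grey corner stop has slid out of line. Tap the pile on its two open sides until all three plates lie up against both bars of the stop with their edges flush, still stacked flat one on another in the same order.

Things in the scene. Friction and masses are not known exactly. Their poses are not given: they have to be found in the camera images.
- stop: fixed L-shaped stop of two grey painted bars, 30 mm high, 12 mm thick. Origin: the inner corner, at table height; x points roughly away from the robot (within 0.2 rad), y to its left. Back bar: inner face x = 0, running 120 mm along -y. Side bar: inner face y = 0, running 110 mm along -x. The plates lie at negative x and y; a seated one has its centre at x = -40, y = -50 mm. Open sides: -x and -y.
- bottom (a point): flat dark grey metal plate, 80 (its x) by 100 (its y) by 8 mm thick, 0.12 to 0.22 kg, four small bright screw heads flush in its corners; the lowest of three equal loose plates in a pile, 12 to 50 mm short of the bars and out of line with one another; seated, its 100 mm side lies along the back bar. The pile slides under 3 to 12 N. The point is its centre, half-way through its thickness, 4 mm above the table.
- middle (a point): flat dark grey metal plate, 80 (its x) by 100 (its y) by 8 mm thick, 0.12 to 0.22 kg, four small bright screw heads flush in its corners; the middle one of three equal loose plates in a pile, 12 to 50 mm short of the bars and out of line with one another; seated, its 100 mm side lies along the back bar. The pile slides under 3 to 12 N. The point is its centre, half-way through its thickness, 12 mm above the table.
- top (a point): flat dark grey metal plate, 80 (its x) by 100 (its y) by 8 mm thick, 0.12 to 0.22 kg, four small bright screw heads flush in its corners; the topmost of three equal loose plates in a pile, 12 to 50 mm short of the bars and out of line with one another; seated, its 100 mm side lies along the back bar. The pile slides under 3 to 12 N. The point is its centre, half-way through its thickness, 20 mm above the table.

How it is judged:
By the outcome, as a careful person would: the job done as asked, in the order asked, and still so for the second after the job is handed in, with the robot touching nothing.
It also fails if it takes over 42 s, if anything falls off the work surface, if the arm or the gripper's body presses on something with over 40 N, if the wrist force passes 120 N, or if a joint passes its speed limit or range.

### The arm

A 6-joint arm with a two-finger parallel gripper is mounted at the origin on the work surface; the furniture and walls round the work are solid. World frame = base frame: x ahead of the robot, y to its left, z up, the work surface at z = 0. Lengths are in m, angles in degrees, forces in N, time in s.
With the tool pointing down it reaches from about 0.4 to 0.925 m from the base axis. Payload 12.5 kg.
Tool frame: the origin (TCP) lies at the very end of the fingers, on their centre line; the grasp point (between the pads) lies hold_point_z behind it (hold_point_z is the distance from the TCP to the grasp point, in m); z points along the fingers, y is the line along which they close (so a half turn about z gives the same grasp; the last joint's range is limited). The gripper opens to 95 mm and grips with 3 to 60 N. Pads are 20 mm wide; open, the fingers measure 119 mm over their backs; the gripper's body (75 mm by 180 mm) begins 59 mm behind the grasp point.
Start: joints at [-77.556, 28.126, 89.318, -0, 62.55, -6.05], TCP at [0.198, -0.593, 0.215] pointing down, gripper open.
Joint ranges: [-177.58, 177.58], [-47.91, 125.51], [2.72, 160], [-65.01, 245.01], [3.68, 167.84], [-153.87, 153.87]. Speed limits (degrees/s): [127.2, 127.2, 159.86, 180, 180, 180].

### API

Orientations are given as a 3x3 rotation matrix whose columns are the frame's x, y, z axes.
In Python, from workcell import state, camera, get_calibration, close_job, hold_point_z gives the robot as it stands.
- The arm moves only by the tool step_arm, never from a script. Its argument "plan" is a list of rows, each a list of 4 numbers: the shift along the tool's x, y, z in cm, then the turn about the tool's z in degrees. In form: [[tx, ty, tz, yaw], ...]. A call has 1 to 12 rows; each row shifts and turns the commanded pose from where the row before left it, along the tool's axes as they then stand; what a row does not reach is not made up. A row lasts 1/12 s, in which the tool goes at most 41.7 mm and 7.16 degrees, less where a joint would pass 70% of its speed; a pose out of reach is approached as far as the arm can. A call with a gripper value outside its range is refused whole. "fingers" is the closure, from -1 (fully open) to 1 (shut), set as the call begins (left out, the last holds). The fingers move at their own pace and stop on an object; "force" is the grip in N (left out, the last holds). Time passes only in rows, so rows that do not move let the fingers close. It gives the time, the measured TCP pose, the force, the opening and the grip force at its end, in the units of the state.
- state(): the state, without advancing time (a new reading comes with each control period).
- camera(name): name is "scene" or "side" or "wrist"; returns the picture (480x640x3 uint8, red, green, blue); there is no depth.
- get_calibration(name): a dict with "fov_y" (degrees; the focal length in pixels is half the picture's height over the tangent of half this angle, whatever the lens; pixels are square), "cx", "cy" (the principal point, pixels), "world_from_camera" (4x4, takes a point from camera to world coordinates). Camera axes: x right, y down, z forward; pixel columns grow to the right and rows downward; lengths in m; the calibration is good to about 2 mm. A picture is of the moment at which its call begins: read the wrist's pose just before it. get_calibration takes no time and is no camera call; for the wrist camera it gives the pose at the moment of the call.
- close_job(): hands the job in; it is judged then, once.
The state is a dict: "t": time; "joint_pos": joint angles; "joint_vel": joint speeds; "tau": joint torques, N m; "ee_pos": TCP position; "tool_rot": TCP orientation; "wrist_force": force on the tool from outside, world axes, zero at the start; "wrist_torque": the same for the moment, N m; "width": finger opening in m; "grasp_force": force on a finger pad.
Only numpy, scipy, OpenCV 4.12 (cv2) and the standard library are available. Lean on these libraries where they do the work, as an engineer would, in place of code of your own. Each camera call takes 0.05 s, during which the arm holds its last target. There are 200 camera calls.

## Working session

There is one attempt and no reset: what is moved stays moved. The work goes in short steps, Python scripts to look and compute and a tool call to move; the robot and the scene stay as the last step left them, time stands still between calls to the robot, and variables do not carry over. Pictures are saved under pics/ and viewed, at most 10 in all, crops included, and the job is handed in when it is done.

Besides the shell and the picture viewer there is one more tool, called by a JSON object that holds its "op" and its "data". step_arm: Moves the arm, as the interface text tells. Its arguments: {"type":"object","properties":{"plan":{"type":"array"},"fingers":{"type":"number"},"force":{"type":"number"}},"required":["plan"]}

```bash
mkdir -p pics
cat > h.py <<'E'
import numpy as np, cv2
from workcell import state,camera,get_calibration,close_job,hold_point_z
def ray(c,u,v):
    f=240/np.tan(np.radians(c["fov_y"])/2); T=np.array(c["world_from_camera"])
    return T[:3,3],T[:3,:3]@np.array([(u-c["cx"])/f,(v-c["cy"])/f,1])
def pt(c,u,v,z):
    o,d=ray(c,u,v); return o+d*(z-o[2])/d[2]
def proj(c,P):
    f=240/np.tan(np.radians(c["fov_y"])/2); T=np.linalg.inv(np.array(c["world_from_camera"]))
    q=T[:3,:3]@np.array(P)+T[:3,3]; return c["cx"]+f*q[0]/q[2],c["cy"]+f*q[1]/q[2]
E
python3 - <<'E'
from h import *
s=state();print(s["t"],s["ee_pos"],np.round(s["tool_rot"],3),s["width"],hold_point_z)
for n in ["scene","side","wrist"]:
    c=get_calibration(n);print(n,c["fov_y"],c["cx"],c["cy"],np.round(c["world_from_camera"],3).tolist())
    cv2.imwrite(f"pics/{n}0.png",camera(n)[:,:,::-1])
E
```

```text
0.0 [ 0.1982313  -0.59246857  0.21404451] [[ 0.948  0.317 -0.   ]
 [ 0.317 -0.948  0.001]
 [ 0.    -0.001 -1.   ]] 0.0949998739764834 0.0188
scene 53.04449399227373 315.1149626148429 231.38832778103858 [[-0.574, -0.459, 0.678, -0.045], [-0.819, 0.315, -0.48, 0.599], [0.007, -0.83, -0.557, 0.526], [0.0, 0.0, 0.0, 1.0]]
side 47.27931325460522 319.29070279158526 239.7187486669854 [[0.902, -0.215, 0.373, 0.204], [-0.43, -0.497, 0.754, -0.44], [0.023, -0.841, -0.541, 0.515], [0.0, 0.0, 0.0, 1.0]]
wrist 67.09998467644279 324.0596691217281 236.01194308082532 [[0.318, -0.918, -0.236, 0.264], [-0.948, -0.308, -0.079, -0.57], [0.0, 0.249, -0.969, 0.384], [0.0, 0.0, 0.0, 1.0]]
```

View pics/scene0.png

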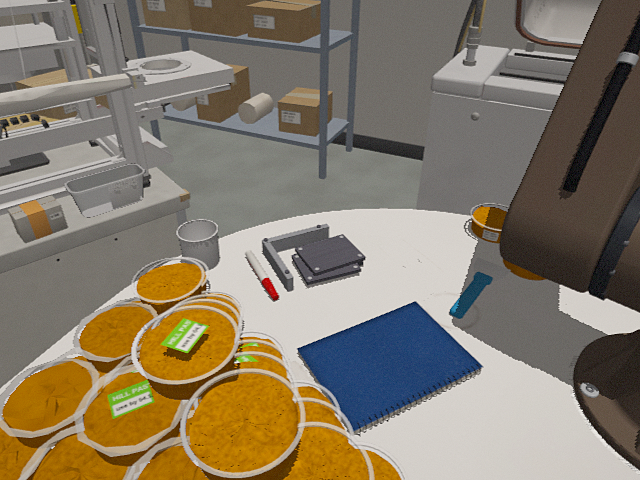

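View pics/side0.png

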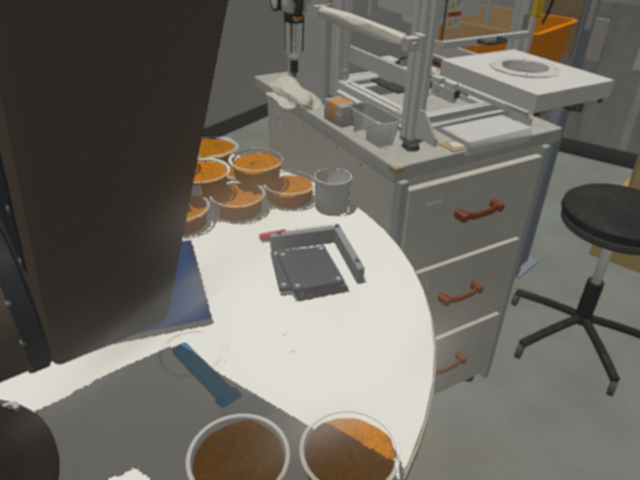

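The scene view shows the stop around (265–330, 225–290) with the pile at (293–365, 235–283). The side view shows the stop corner near (337,228) and the pile at (272–345, 245–298). I'll zoom in on both.

Run:
```python
from h import *
a=cv2.imread("pics/scene0.png")[220:295,255:375]; b=cv2.imread("pics/side0.png")[220:305,255:375]
cv2.imwrite("pics/za.png",cv2.resize(a,None,fx=6.5,fy=6.5,interpolation=cv2.INTER_CUBIC))
cv2.imwrite("pics/zb.png",cv2.resize(b,None,fx=6.5,fy=6.5,interpolation=cv2.INTER_CUBIC))
c=get_calibration("side"); d=get_calibration("scene")
print(pt(c,337,235,.03),pt(c,361,280,.03),pt(c,272,242,.03), pt(d,265,243,.03),pt(d,328,230,.03),pt(d,290,284,.03))
```

```text
[0.57272304 0.23790145 0.03      ] [0.54871383 0.11313237 0.03      ] [0.46617436 0.26083294 0.03      ] [0.57848761 0.26669109 0.03      ] [0.54856252 0.14917053 0.03      ] [0.45793792 0.29078256 0.03      ]
```

View pics/za.png

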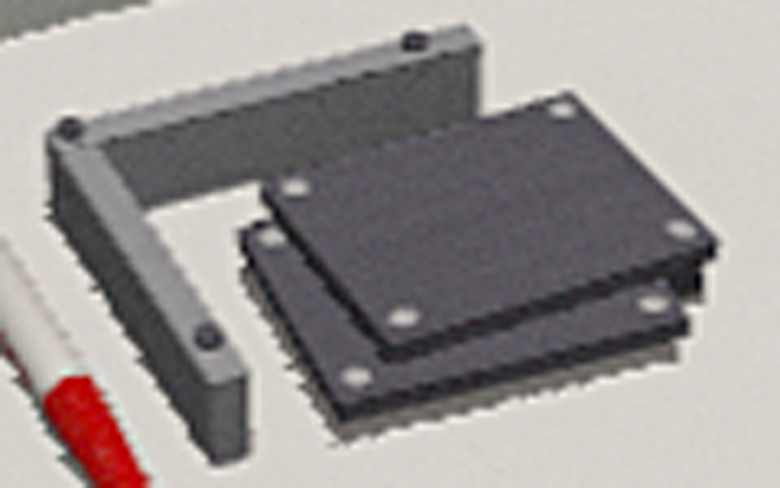

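View pics/zb.png

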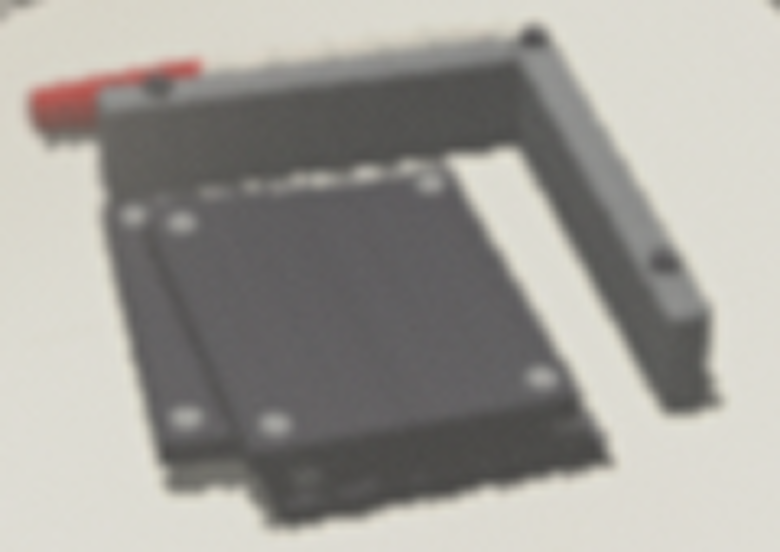

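The crops show the bars clearly. The top and middle plates are visible, and the bottom one shows only toward the open -y/-x side. Next I'll convert these to coordinates.

Run:
```python
from h import *
A=get_calibration("scene");B=get_calibration("side")
a=lambda u,v,z:pt(A,255+(u-3)/6.5,220+(v-3)/6.5,z)
b=lambda u,v,z:pt(B,255+(u-3)/6.5,220+(v-3)/6.5,z)
for n,f,L in [("A",a,[("corner",100,147,.03),("backend",478,45,.03),("sideend",245,370,.03),("cornerfloor",148,210,0)]),("B",b,[("corner",520,62,.03),("backend",670,318,.03),("sideend",105,110,.03),("cornerfloor",515,150,0)])]:
    P=[f(u,v,z) for _,u,v,z in L]
    for l,p in zip(L,P):print(n,l[0],np.round(p*1000,1))
    yb=P[0]-P[1];xs=P[0]-P[2];print(np.linalg.norm(yb),np.linalg.norm(xs),np.degrees(np.arctan2(-yb[0],yb[1])),np.degrees(np.arctan2(xs[1],xs[0])))
    o=P[0][:2];th=np.arctan2(xs[1],xs[0])/2+np.arctan2(-yb[0],yb[1])/2
    R=np.array([[np.cos(th),-np.sin(th)],[np.sin(th),np.cos(th)]])
    L2={"A":[("top",262,182,.024),("top",575,92,.024),("top",718,240,.024),("top",390,350,.024),("mid",240,235,.016),("mid",345,410,.016),("mid",690,325,.016),("botR",705,295,.004)],
     "B":[("top",150,205,.024),("top",450,165,.024),("top",575,395,.024),("top",240,447,.024),("mid",105,203,.016),("mid",165,445,.016),("bot",610,465,0),("bot",275,525,0),("bot8",580,420,.008)]}[n]
    for m,u,v,z in L2:print(n,m,np.round(R.T@(f(u,v,z)[:2]-o)*1000,1))
```

```text
A corner [575.8 258.1  30. ]
A backend [558.2 141.9  30. ]
A sideend [471.8 277.6  30. ]
A cornerfloor [578.8 242.1   0. ]
0.11750600906267668 0.10578398584795028 -8.628805524545935 -10.629688182874057
A top [-26.2 -37.1]
A top [ -23.4 -135.9]
A top [-101.9 -137.3]
A top [-107.1  -37.6]
A mid [-36.1 -26.2]
A mid [-115.2  -21.3]
A mid [-121.9 -117.7]
A botR [ -99.4 -136.2]
B corner [577.4 256.3  30. ]
B backend [558.2 140.7  30. ]
B sideend [470.3 277.3  30. ]
B cornerfloor [579.1 260.    0. ]
0.11719197682792175 0.1091736144851232 -9.445312267374776 -11.090107931791218
B top [-105.1  -34.4]
B top [-28.2 -34. ]
B top [ -26.2 -132.9]
B top [-104.9 -133.9]
B mid [-113.6  -19.3]
B mid [-119.1 -119.2]
B bot [ -15.7 -130.6]
B bot [ -96.8 -133.8]
B bot8 [ -20.9 -122.4]
```

{"op": "step_arm", "data": {"plan": [[2.5,-2.9,0,0],[2.5,-2.9,0,0],[2.5,-2.9,0,0],[2.5,-2.9,0,0],[2.5,-2.9,0,0],[2.5,-2.9,0,0],[2.5,-2.9,0,0],[2.5,-2.9,0,0],[2.5,-2.9,0,0],[2.5,-2.9,0,0],[2.5,-2.9,0,0],[2.5,-2.9,0,0]], "fingers": 0.1, "force": 40}}

```text
t: 1.15
ee_pos: [0.3726, -0.1658, 0.2147]
tool_rot: [[0.948, 0.317, 0.0], [0.317, -0.948, -0.0], [0.0, 0.0, -1.0]]
wrist_force: [0.9, -0.7, -0.1]
width: 0.0427
grasp_force: 0.0
```

{"op": "step_arm", "data": {"plan": [[2.5,-2.9,0,0],[2.5,-2.9,0,0],[2.5,-2.9,0,0],[2.5,-2.9,0,0],[2.5,-2.9,0,0],[2.5,-2.9,0,0],[2.5,-2.9,0,0],[2.0,-2.5,0,0]]}}

```text
t: 1.82
ee_pos: [0.4856, 0.113, 0.2145]
tool_rot: [[0.948, 0.318, 0.0], [0.318, -0.948, -0.0], [0.0, 0.0, -1.0]]
wrist_force: [0.3, -0.6, -0.6]
width: 0.0427
grasp_force: 0.0
```

{"op": "step_arm", "data": {"plan": [[0,0,0,-7],[0,0,0,-7],[0,0,0,-7],[0,0,0,-7],[0,0,0,-7],[0,0,0,-7],[0,0,0,-7],[0,0,0,-7],[0,0,0,-6],[0,0,0,0],[0,0,0,0]]}}

```text
t: 2.73
ee_pos: [0.485, 0.1106, 0.2145]
tool_rot: [[0.168, 0.986, -0.0], [0.986, -0.168, -0.0], [-0.0, -0.0, -1.0]]
wrist_force: [0.2, -0.2, -0.1]
width: 0.0429
grasp_force: 0.0
```

Run:
```python
from h import *
c=get_calibration("wrist");np.save("wc1.npy",np.r_[c["fov_y"],c["cx"],c["cy"],np.array(c["world_from_camera"]).ravel()])
cv2.imwrite("pics/w1.png",camera("wrist")[:,:,::-1])
```

```text
(no output)
```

View pics/w1.png

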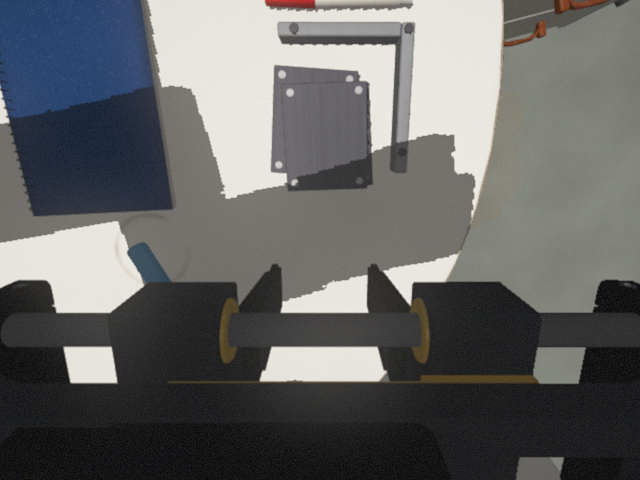

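The wrist view shows the inner corner near (399,43), the back bar's end near (391,171) and the side bar's end near (279,44). The plates lie between x 272–372 and y 66–190.

Run:
```python
from h import *
w=np.load("wc1.npy");c=dict(fov_y=w[0],cx=w[1],cy=w[2],world_from_camera=w[3:].reshape(4,4))
for l,u,v,z in [("corner",399,43,.03),("backend",391,171,.03),("sideend",279,44,.03),("t",286,82,.024),("t",369,83,.024),("t",287,189,.024),("t",367,188,.024),("m",275,66,.016),("m",272,172,.016),("b",372,184,.008)]:
    p=pt(c,u,v,z)[:2]
    if l=="corner":o=p
    th=np.radians(-9.8);R=np.array([[np.cos(th),-np.sin(th)],[np.sin(th),np.cos(th)]])
    d=p-o;print(l,np.round(p*1000,1),np.round(R.T@d*1000,1),np.degrees(np.arctan2(d[1],d[0])))
```

```text
corner [576.9 252.9] [0. 0.] 0.0
backend [556.1 142.6] [  -1.7 -112.3] -100.65604060760727
sideend [471.6 270.1] [-106.7   -1. ] 170.75435703145564
t [471.2 239.2] [-101.8  -31.6] -172.57152922443683
t [546.9 225.4] [-24.9 -32.3] -137.42818125065193
t [453.  141.8] [-103.2 -130.6] -138.1042001106708
t [531.6 129.4] [ -23.6 -129.5] -110.14546694093575
m [463.2 255.9] [-112.6  -16.4] 178.49987312707765
m [440.4 160.2] [-118.7 -114.6] -145.8071286735629
b [538.8 130.4] [ -16.7 -127.3] -107.2755378181547
```

{"op": "step_arm", "data": {"plan": [[0,0,3.5,0],[0,0,3.5,0],[0,0,3.5,0],[0,0,3.5,0],[0,0,3.5,0],[0,0,2.0,0],[0,0,1.0,0],[0,0,0.5,0],[0,0,0,0]]}}

```text
t: 3.53
ee_pos: [0.485, 0.1105, 0.0043]
tool_rot: [[0.166, 0.986, -0.001], [0.986, -0.166, -0.0], [-0.0, -0.001, -1.0]]
wrist_force: [0.5, -1.2, -0.1]
width: 0.0432
grasp_force: 0.0
```

{"op": "step_arm", "data": {"plan": [[0.4,0,0,0],[0.4,0,0,0],[0.4,0,0,0],[0.3,0,0,0],[0.3,0,0,0],[0.3,0,0,0],[0.3,0,0,0],[0.3,0,0,0],[0.3,0,0,0],[0.3,0,0,0]]}}

```text
t: 4.37
ee_pos: [0.4906, 0.1432, 0.0046]
tool_rot: [[0.165, 0.986, 0.0], [0.986, -0.165, -0.0], [-0.0, 0.0, -1.0]]
wrist_force: [0.3, -6.2, 3.6]
width: 0.0428
grasp_force: 3.1
```

{"op": "step_arm", "data": {"plan": [[0.2,0,0,0],[0.2,0,0,0],[0.2,0,0,0],[0.2,0,0,0],[0.2,0,0,0],[0.1,0,0,0],[0.1,0,0,0]]}}

```text
t: 4.95
ee_pos: [0.4927, 0.1549, 0.0046]
tool_rot: [[0.165, 0.986, 0.0], [0.986, -0.165, -0.0], [-0.0, 0.0, -1.0]]
wrist_force: [0.1, -6.0, 3.6]
width: 0.0428
grasp_force: 3.1
```

{"op": "step_arm", "data": {"plan": [[0.1,0,0,0],[0.1,0,0,0]]}}

```text
t: 5.12
ee_pos: [0.493, 0.1568, 0.0046]
tool_rot: [[0.165, 0.986, 0.0], [0.986, -0.165, -0.0], [-0.0, 0.0, -1.0]]
wrist_force: [-0.6, -6.4, 3.5]
width: 0.0428
grasp_force: 3.1
```

{"op": "step_arm", "data": {"plan": [[0.1,0,0,0],[0.1,0,0,0]]}}

```text
t: 5.28
ee_pos: [0.4932, 0.1587, 0.0046]
tool_rot: [[0.165, 0.986, -0.0], [0.986, -0.165, -0.0], [-0.0, -0.0, -1.0]]
wrist_force: [-0.7, -6.9, 3.7]
width: 0.0431
grasp_force: 3.6
```

{"op": "step_arm", "data": {"plan": [[0.1,0,0,0]]}}

```text
t: 5.37
ee_pos: [0.4933, 0.1597, 0.0046]
tool_rot: [[0.165, 0.986, -0.0], [0.986, -0.165, -0.0], [-0.0, -0.0, -1.0]]
wrist_force: [0.1, -7.6, 3.9]
width: 0.0429
grasp_force: 3.7
```

{"op": "step_arm", "data": {"plan": [[0.1,0,0,0]]}}

```text
t: 5.45
ee_pos: [0.4932, 0.1602, 0.0046]
tool_rot: [[0.165, 0.986, -0.001], [0.986, -0.165, -0.001], [-0.001, -0.001, -1.0]]
wrist_force: [-0.8, -22.3, 7.0]
width: 0.0427
grasp_force: 11.5
```

{"op": "step_arm", "data": {"plan": [[-0.5,0,0,0],[-1.5,0,0,0],[0,0,-3,0],[0,0,-3,0],[2,-2.1,0,-7],[0,0,0,-7],[0,0,0,-7],[0,0,0,-7],[0,0,0,-7],[0,0,0,-7],[0,0,0,-7]]}}

```text
t: 6.37
ee_pos: [0.4728, 0.1647, 0.0645]
tool_rot: [[-0.641, 0.768, 0.0], [0.768, 0.641, 0.0], [0.0, 0.0, -1.0]]
wrist_force: [-0.2, 0.4, -0.5]
width: 0.043
grasp_force: 0.0
```

{"op": "step_arm", "data": {"plan": [[0,0,0,-7],[0,0,0,-7],[0,0,0,-7],[0,0,0,-7],[0,0,0,-7],[0,0,0,-6],[0,0,0,0]]}}

```text
t: 6.95
ee_pos: [0.4728, 0.1646, 0.0645]
tool_rot: [[-0.987, 0.161, 0.0], [0.161, 0.987, 0.0], [-0.0, 0.0, -1.0]]
wrist_force: [-1.0, -0.0, 0.8]
width: 0.0426
grasp_force: 0.0
```

{"op": "step_arm", "data": {"plan": [[3.1,2.0,0,0],[3.1,2.0,0,0],[0,1.9,0,0],[0,0,3,0],[0,0,2,0],[0,0,1,0],[0,0,0,0]]}}

```text
t: 7.53
ee_pos: [0.4205, 0.2326, 0.0029]
tool_rot: [[-0.986, 0.168, -0.003], [0.168, 0.986, -0.001], [0.003, -0.002, -1.0]]
wrist_force: [-0.5, -0.2, -0.3]
width: 0.0427
grasp_force: 0.0
```

{"op": "step_arm", "data": {"plan": [[-0.5,0,0,0],[-0.5,0,0,0],[-0.3,0,0,0],[-0.3,0,0,0],[-0.3,0,0,0],[-0.3,0,0,0],[-0.3,0,0,0],[-0.3,0,0,0],[-0.3,0,0,0],[-0.3,0,0,0],[-0.3,0,0,0]]}}

```text
t: 8.45
ee_pos: [0.4576, 0.2264, 0.0045]
tool_rot: [[-0.986, 0.165, -0.001], [0.165, 0.986, -0.0], [0.001, -0.001, -1.0]]
wrist_force: [-3.4, -1.9, 2.0]
width: 0.0429
grasp_force: 1.5
```

{"op": "step_arm", "data": {"plan": [[-0.3,0,0,0],[-0.3,0,0,0],[-0.2,0,0,0],[-0.2,0,0,0],[-0.2,0,0,0],[-0.2,0,0,0]]}}

```text
t: 8.95
ee_pos: [0.4716, 0.2242, 0.0045]
tool_rot: [[-0.986, 0.165, -0.0], [0.165, 0.986, -0.0], [0.0, -0.0, -1.0]]
wrist_force: [-3.8, -1.1, 1.7]
width: 0.0431
grasp_force: 1.9
```

{"op": "step_arm", "data": {"plan": [[-0.2,0,0,0],[-0.2,0,0,0],[-0.1,0,0,0],[-0.1,0,0,0]]}}

```text
t: 9.28
ee_pos: [0.4773, 0.2232, 0.0045]
tool_rot: [[-0.986, 0.165, -0.001], [0.165, 0.986, -0.0], [0.001, -0.0, -1.0]]
wrist_force: [-6.1, -1.9, 1.1]
width: 0.0431
grasp_force: 2.7
```

{"op": "step_arm", "data": {"plan": [[-0.1,0,0,0],[-0.1,0,0,0]]}}

```text
t: 9.45
ee_pos: [0.4792, 0.2229, 0.0045]
tool_rot: [[-0.986, 0.165, -0.001], [0.165, 0.986, -0.0], [0.001, -0.001, -1.0]]
wrist_force: [-5.2, -1.0, 1.3]
width: 0.0429
grasp_force: 2.6
```

{"op": "step_arm", "data": {"plan": [[-0.1,0,0,0]]}}

```text
t: 9.53
ee_pos: [0.48, 0.2227, 0.0045]
tool_rot: [[-0.986, 0.165, -0.001], [0.165, 0.986, -0.0], [0.001, -0.001, -1.0]]
wrist_force: [-12.3, 2.2, 4.1]
width: 0.0428
grasp_force: 6.1
```

{"op": "step_arm", "data": {"plan": [[-0.1,0,0,0]]}}

```text
t: 9.62
ee_pos: [0.48, 0.2226, 0.0045]
tool_rot: [[-0.986, 0.166, -0.003], [0.166, 0.986, -0.001], [0.003, -0.001, -1.0]]
wrist_force: [-14.8, 4.5, 8.5]
width: 0.0428
grasp_force: 7.8
```

{"op": "step_arm", "data": {"plan": [[-0.1,0,0,0]]}}

```text
t: 9.7
ee_pos: [0.48, 0.2226, 0.0045]
tool_rot: [[-0.986, 0.166, -0.005], [0.166, 0.986, -0.001], [0.005, -0.002, -1.0]]
wrist_force: [-19.4, 7.2, 10.3]
width: 0.0426
grasp_force: 10.3
```

{"op": "step_arm", "data": {"plan": [[-0.1,0,0,0],[0,0,0,0]]}}

```text
t: 9.87
ee_pos: [0.4801, 0.2225, 0.0045]
tool_rot: [[-0.986, 0.165, -0.007], [0.165, 0.986, -0.001], [0.007, -0.002, -1.0]]
wrist_force: [-19.8, 7.3, 11.2]
width: 0.0429
grasp_force: 10.4
```

{"op": "step_arm", "data": {"plan": [[0.5,0,0,0],[1.5,0,0,0],[0,0,-3.5,0],[0,0,-3.5,0],[-2.3,-3,-3,0],[-2.3,-3,-3,0],[-2.3,-3,-3,0],[0,-2,0,0],[0,0,0,7],[0,0,0,7],[0,0,0,7],[0,0,0,7]]}}

```text
t: 10.87
ee_pos: [0.5076, 0.1192, 0.1529]
tool_rot: [[-0.789, 0.614, 0.003], [0.614, 0.789, 0.0], [-0.002, 0.002, -1.0]]
wrist_force: [0.1, -0.6, -0.4]
width: 0.0427
grasp_force: 0.0
```

{"op": "step_arm", "data": {"plan": [[0,0,0,7],[0,0,0,7],[0,0,0,7],[0,0,0,7],[0,0,0,7],[0,0,0,7],[0,0,0,7],[0,0,0,7],[0,0,0,6],[0,0,0,0],[0,0,0,0]]}}

```text
t: 11.78
ee_pos: [0.5071, 0.1194, 0.1526]
tool_rot: [[0.162, 0.987, 0.002], [0.987, -0.162, 0.0], [0.0, 0.002, -1.0]]
wrist_force: [-0.4, -0.5, -0.4]
width: 0.0425
grasp_force: 0.0
```

Run:
```python
from h import *
s=state();print(s["t"],s["ee_pos"])
w=camera("wrist")[:,:,::-1];d=get_calibration("wrist");u,v=proj(d,[.53,.19,.02]);print(u,v)
u=int(np.clip(u,100,540));v=int(np.clip(v,110,370))
b=camera("side")[220:305,265:385,::-1]
i=np.hstack([cv2.resize(w[v-110:v+110,u-100:u+100],(400,440)),cv2.resize(b,(400,283)).repeat(1,0) if 0 else cv2.copyMakeBorder(cv2.resize(b,(400,283),interpolation=cv2.INTER_CUBIC),0,157,0,0,0)])
print(u-100,v-110);cv2.imwrite("pics/c2.png",i);cv2.imwrite("pics/w2.png",w)
```

```text
11.7833 [0.50709492 0.11942394 0.15260129]
337.7900752576404 138.4618908678977
237 28
```

View pics/c2.png

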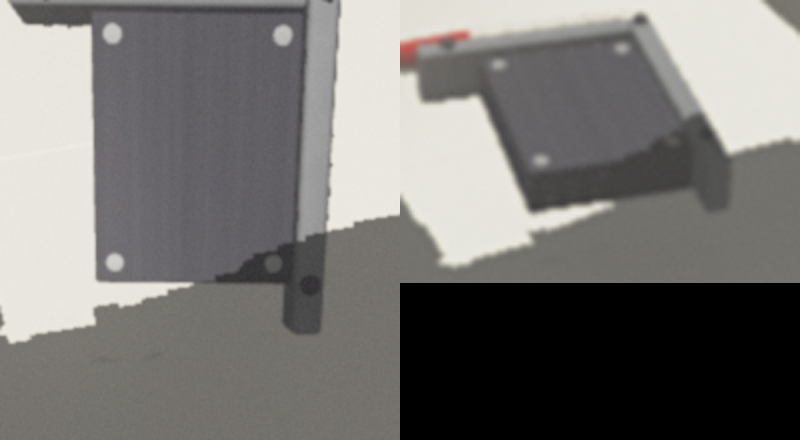

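The pile looks squared in both views: the top plate's edges meet the bars and no lower plate sticks out. I'll tap each side once more to make sure it is tight.

{"op": "step_arm", "data": {"plan": [[0,0,3.5,0.6],[0,0,3.5,0],[0,0,3.5,0],[0,0,2.5,0],[0,0,1.2,0],[0,0,0.5,0],[0.8,0,0,0],[0.8,0,0,0],[0.6,0,0,0],[0.5,0,0,0],[0.4,0,0,0],[0.3,0,0,0]]}}

```text
t: 12.88
ee_pos: [0.5126, 0.1537, 0.0059]
tool_rot: [[0.175, 0.985, 0.001], [0.985, -0.175, 0.0], [0.0, 0.001, -1.0]]
wrist_force: [-0.6, 0.3, -0.1]
width: 0.0427
grasp_force: 0.0
```

{"op": "step_arm", "data": {"plan": [[0.1,0,0,0],[0.1,0,0,0]]}}

```text
t: 13.05
ee_pos: [0.5127, 0.1551, 0.0055]
tool_rot: [[0.175, 0.985, 0.0], [0.985, -0.175, -0.0], [0.0, 0.0, -1.0]]
wrist_force: [-0.3, -0.1, -0.1]
width: 0.0427
grasp_force: 0.0
```

{"op": "step_arm", "data": {"plan": [[0.1,0,0,0]]}}

```text
t: 13.13
ee_pos: [0.5128, 0.1558, 0.0054]
tool_rot: [[0.175, 0.984, -0.0], [0.984, -0.175, -0.0], [-0.0, 0.0, -1.0]]
wrist_force: [-0.3, 0.0, 0.1]
width: 0.0425
grasp_force: 0.0
```

{"op": "step_arm", "data": {"plan": [[0.1,0,0,0]]}}

```text
t: 13.22
ee_pos: [0.5129, 0.1566, 0.0053]
tool_rot: [[0.175, 0.984, -0.0], [0.984, -0.175, -0.0], [-0.0, -0.0, -1.0]]
wrist_force: [-1.0, -5.4, 1.2]
width: 0.0428
grasp_force: 2.8
```

{"op": "step_arm", "data": {"plan": [[0.1,0,0,0],[0.1,0,0,0]]}}

```text
t: 13.38
ee_pos: [0.5128, 0.1569, 0.0053]
tool_rot: [[0.174, 0.985, -0.002], [0.985, -0.174, -0.002], [-0.003, -0.002, -1.0]]
wrist_force: [-0.6, -27.5, 5.4]
width: 0.0428
grasp_force: 14.0
```

{"op": "step_arm", "data": {"plan": [[0.1,0,0,0],[0,0,0,0]]}}

```text
t: 13.55
ee_pos: [0.5128, 0.1569, 0.0053]
tool_rot: [[0.175, 0.985, -0.003], [0.985, -0.175, -0.003], [-0.004, -0.002, -1.0]]
wrist_force: [-2.0, -28.3, 6.2]
width: 0.0429
grasp_force: 14.0
```

{"op": "step_arm", "data": {"plan": [[-0.5,0,0,0],[-1.5,0,0,0],[0,0,-3.5,0],[0,0,-3.5,0],[2.6,-2.3,0,0],[2.7,-2.3,0,0],[2.7,-2.4,0,0],[0,0,0,-7],[0,0,0,-7],[0,0,0,-7],[0,0,0,-7],[0,0,0,-7]]}}

```text
t: 14.55
ee_pos: [0.4551, 0.2312, 0.0753]
tool_rot: [[-0.426, 0.905, 0.0], [0.905, 0.426, -0.0], [-0.0, 0.0, -1.0]]
wrist_force: [0.2, -0.5, -0.1]
width: 0.0426
grasp_force: 0.0
```

{"op": "step_arm", "data": {"plan": [[0,0,0,-7],[0,0,0,-7],[0,0,0,-7],[0,0,0,-7],[0,0,0,-7],[0,0,0,-7],[0,0,0,-7],[0,0,0,-6],[0,0,0,0],[0,0,0,0]]}}

```text
t: 15.38
ee_pos: [0.4552, 0.2311, 0.0753]
tool_rot: [[-0.984, 0.179, -0.0], [0.179, 0.984, -0.0], [0.0, -0.0, -1.0]]
wrist_force: [0.6, -0.0, 0.3]
width: 0.0429
grasp_force: 0.0
```

{"op": "step_arm", "data": {"plan": [[0,0,3.0,-0.2],[0,0,2.5,0],[0,0,1.0,0],[0,0,0.6,0],[0,0,0,0],[-0.6,0,0,0],[-0.6,0,0,0],[-0.4,0,0,0],[-0.3,0,0,0],[-0.3,0,0,0]]}}

```text
t: 16.22
ee_pos: [0.4775, 0.2273, 0.0048]
tool_rot: [[-0.985, 0.172, 0.001], [0.172, 0.985, 0.0], [-0.001, 0.0, -1.0]]
wrist_force: [-0.1, 0.2, 0.1]
width: 0.0431
grasp_force: 0.0
```

{"op": "step_arm", "data": {"plan": [[-0.1,0,0,0],[-0.1,0,0,0]]}}

```text
t: 16.38
ee_pos: [0.479, 0.2269, 0.0045]
tool_rot: [[-0.985, 0.172, 0.0], [0.172, 0.985, -0.0], [-0.0, 0.0, -1.0]]
wrist_force: [0.5, -0.2, -0.1]
width: 0.0424
grasp_force: 0.0
```

{"op": "step_arm", "data": {"plan": [[-0.1,0,0,0],[-0.1,0,0,0]]}}

```text
t: 16.55
ee_pos: [0.4807, 0.2267, 0.0043]
tool_rot: [[-0.985, 0.172, -0.0], [0.172, 0.985, -0.0], [0.0, -0.0, -1.0]]
wrist_force: [-3.5, 1.3, 1.1]
width: 0.0431
grasp_force: 1.8
```

{"op": "step_arm", "data": {"plan": [[-0.1,0,0,0],[0,0,0,0]]}}

```text
t: 16.72
ee_pos: [0.4807, 0.2265, 0.0043]
tool_rot: [[-0.985, 0.172, -0.002], [0.172, 0.985, -0.001], [0.002, -0.001, -1.0]]
wrist_force: [-4.6, 2.9, 2.6]
width: 0.0427
grasp_force: 2.5
```

{"op": "step_arm", "data": {"plan": [[-0.2,0,0,0],[-0.2,0,0,0],[0,0,0,0]]}}

```text
t: 16.97
ee_pos: [0.4807, 0.2262, 0.0041]
tool_rot: [[-0.985, 0.172, -0.01], [0.172, 0.985, -0.002], [0.009, -0.003, -1.0]]
wrist_force: [-21.8, 11.5, 14.1]
width: 0.0429
grasp_force: 12.2
```

{"op": "step_arm", "data": {"plan": [[0.5,0,0,0],[1.5,0,0,0],[0,0,-3.5,0],[0,0,-3.5,0],[3,0,-3.5,0],[3,-2,-3,0],[0,-3,0,0],[0,-3,0,0],[0,-3,0,0],[0,0,0,0]]}}

```text
t: 17.8
ee_pos: [0.3933, 0.1294, 0.1329]
tool_rot: [[-0.985, 0.174, -0.0], [0.174, 0.985, -0.001], [0.0, -0.001, -1.0]]
wrist_force: [0.2, 0.8, -0.2]
width: 0.0428
grasp_force: 0.0
```

Run:
```python
from h import *
a=camera("scene")[220:295,255:375,::-1]; b=camera("side")[220:305,265:385,::-1]
f=lambda i:cv2.resize(i,(620,int(620*i.shape[0]/i.shape[1])),interpolation=cv2.INTER_CUBIC)
i=np.vstack([f(a),f(b)]);cv2.imwrite("pics/c3.png",cv2.resize(i,None,fx=.72,fy=.72));print(i.shape)
```

```text
(826, 620, 3)
```

View pics/c3.png

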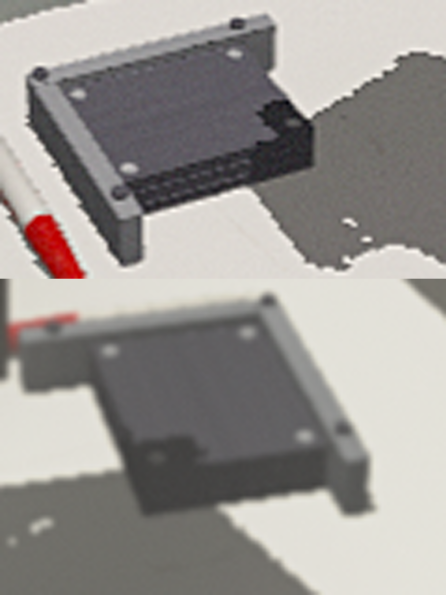

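The scene and side views show the pile as one flush block against both bars. The side faces of all three plates are in line and the gripper is clear.

```bash
python3 -c "from h import *;print(close_job())"
```

```text
the job is handed in; nothing more can be done
None
```

I tapped the pile twice on each open side, and in the last pictures all three plates lie flush against both bars, stacked flat in their original order; the job was handed in at about 18 s with the gripper clear.

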